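# Release a well rack from its screw hold-down and set it in the tray

## Robot

A 6-joint arm with a two-finger parallel gripper is mounted at the origin on the work surface. World frame = base frame: x ahead of the robot, y to its left, z up, the work surface at z = 0. Lengths are in m, angles in rad, forces in N, time in s.
With the tool pointing down it reaches from about 0.35 to 0.8 m from the base axis. Payload 7.3 kg.
Tool frame: the origin (TCP) lies between the finger pads; the fingertips stand 25 mm ahead of it and the grasp point (between the pads) lies 6 mm ahead of it (r.tip_extent is the distance from the TCP to the fingertips, in m); z points along the fingers, y is the direction in which the jaws open and shut (so a half turn about z gives the same grasp; the last joint's range is limited). The gripper opens to 85 mm and grips with 20 to 120 N. Pads are 22 mm wide; open, the fingers measure 114 mm over their backs; the gripper's body (76 mm by 85 mm) begins 54 mm behind the grasp point. The pads swing forward as they close: fully open they stand 13 mm farther back than shut.
Start: joints at [-1.48, 0.342, 1.524, -0, 1.275, -0.146], TCP at [0.123, -0.51, 0.256] pointing down, gripper open.
Joint ranges: [-2.53, 2.53], [-0.77, 2.02], [0.04, 2.7], [-1, 4.14], [0.28, 2.66], [-3.11, 3.11]. Speed limits (rad/s): [2.57, 2.57, 3.14, 3.14, 3.14, 3.14].

## Interface

Orientations are given as a unit quaternion [x, y, z, w].
In Python, from workcell import r, command_gripper, optics gives the robot as it stands. The module is installed in compiled form; this text tells all that it offers. Calls block until the motion is done:
- r.reach(position, orientation): joint-space move of the TCP to a pose.
- r.move_straight(position, orientation=None, speed=0.15, max_force=None): straight line of the TCP; orientation=None keeps the orientation; speed is the mean speed in m/s. With max_force (N) it stops when the force on the tool has changed by that much, and returns True; else False.
- r.movej(angles): joint-space move.
- command_gripper(opening, force=None): finger opening in m; force is the grip in N (None keeps the last); returns when the fingers have stopped.
- r.hold(seconds).
- r.solve_ik(position, orientation): joint angles nearest the present ones, or None.
- r.read_state(): the state.
- optics.get_image(name): name is "scene" or "top"; returns (picture, depth): 384x512x3 uint8, red, green, blue; 384x512 float32, m along the optical axis (not along the pixel's ray), 0 where there is no reading.
- optics.camera_model(name): a dict with "K" (3x3 intrinsics, pixels), "R" (3x3) and "t" (3): a world point X has camera coordinates R X + t. Camera axes: x right, y down, z forward; pixel columns grow to the right and rows downward; lengths in m; the calibration is good to about 2 mm. A picture is of the moment at which its call begins. camera_model takes no time and is no camera call.
A pose or a line that the arm cannot do raises r.PlanningError and nothing moves.
- r.finish_job(): hands the job in, once; it reports no verdict.
The state is a dict: "time_s": time; "joint_positions": joint angles; "dq": joint speeds; "tau": joint torques, N m; "eef_pos": TCP position; "eef_rot": TCP orientation; "contact_force": force on the tool from outside, world axes, zero at the start; "torque": the same for the moment, N m; "grip_width": finger opening in m.
Only numpy, scipy, OpenCV 4.12 (cv2) and the standard library are available. Lean on these libraries where they do the work, as an engineer would, in place of code of your own. Each camera call takes 0.05 s, during which the arm holds its last target.

## Task

Unscrew the hold-down (turn its grey wing knob anticlockwise; the knob climbs as it turns) until its rubber foot stands well clear, at least 12 mm, above the white well rack. Then take the rack out from under the foot and set it down flat and upright in the shallow steel tray; do not drop it or force it against the foot, leave the foot raised and do not disturb the bottle, the jar or the blue tip box.

Things in the scene. Friction and masses are not known exactly. Their poses are not given: they have to be found in the camera images.
- clamp: Hold-down station fixed to the bench: aluminium base plate 270 x 66 x 12 mm with a nest for the rack, steel post (x 60 to 90 mm) and overhanging steel arm (x -22 to 90 mm, 40 mm wide, 92 to 112 mm above the bench) that carries the vertical screw. Origin on the bench directly below the screw axis; z up; +x points from the nest to the post.
- nest (a point): Centre of the nest's floor, 75 mm from the screw axis towards clamp -x, 12 mm above the bench; axes as the clamp. The nest's inside is 184 x 54 mm (x, y); a rim 6 mm thick stands 8 mm above its floor all round (rim top 20 mm above the bench).
- knob (a joint): Rotation of the knob in rad, 0 to 3.5, growing anticlockwise seen from above (positive about z). Every rad lifts knob, stem and foot together by 5 mm. It stays where it is left; about 0.16 Nm turns it. The foot's gap above the seated rack is 1 mm at 0, and 5 mm more per rad (12 mm at 2.2 rad); it starts between 0 and 0.5.
- knob_grip (a point): Point on the screw axis inside the knob's bar grip, 148 mm above the bench with the knob at 0; rises and turns with it. Grey plastic knob: a disc 52 mm across, 8 mm thick, and on it an upright bar 60 mm long (this point's x; along clamp x at joint 0), 16 mm wide (y), 36 mm tall. The point is 24 mm above the disc's top and 12 mm below the bar's top.
- foot: Stem, and at its lower end a black rubber foot, a disc 30 mm across and 8 mm thick, on the screw axis; it rises with the knob but does not turn. Origin at the centre of the foot's underside, 63 mm above the bench with the knob at 0.
- rack: White plastic well rack, a solid block 180 x 50 x 50 mm (x, y, z), about 0.3 kg, two rows of six wells marked on its top, a plain end at +x. Origin at the centre of its underside; long axis x, z up. It starts in the nest, x along the clamp's x; its +x end lies under the foot and reaches 15 mm beyond the screw axis. It must be lifted over the 8 mm rim to leave the nest.
- tray: Shallow open steel tray, fixed to the bench, 226 x 116 mm outside, walls 4 mm thick and 14 mm high, floor 4 mm thick. Origin at the centre of its underside; long axis x. The rack may lie either way round in it.
- bottle: Bystander: white plastic bottle with a blue cap, 68 mm across, 150 mm tall; origin under its centre.
- jar: Bystander: amber jar with a black cap, 72 mm across, 100 mm tall; origin under its centre.
- tipbox: Bystander: blue tip box 82 x 122 x 45 mm; origin under its centre.
Not all that is in view belongs to the job. What is shaped like the rack but green or red is not meant.

How it is judged:
By the outcome, as a careful person would: the job done as asked, in the order asked, and still so for the second after the job is handed in, with the robot touching nothing.
It also fails if it takes over 72 s, if anything falls off the work surface, if the arm or the gripper's body presses on something with over 40 N, if the wrist force passes 120 N, or if a joint passes its speed limit or range.

## Working session

There is one attempt and no reset: what is moved stays moved. The work goes in short steps, each a Python script; the robot and the scene stay as the last script left them, time stands still between calls to the robot, and variables do not carry over. Pictures are saved under pics/ and viewed, and the job is handed in when it is done.

```bash
mkdir -p pics; ls; python3 - <<'E'
from workcell import r, command_gripper, optics
import cv2,numpy as np
s=r.read_state();print(s['time_s'],s['eef_pos'],s['eef_rot'],s['grip_width'],r.tip_extent)
for n in ("scene","top"):
    im,d=optics.get_image(n);np.savez('img0_%s.npz'%n,im=im,d=d)
    cv2.imwrite('pics/%s0.png'%n,cv2.resize(im[:,:,::-1],(800,600),interpolation=cv2.INTER_CUBIC))
    m=optics.camera_model(n);print(n,m['K'].tolist(),(-m['R'].T@m['t']).round(3),m['R'].round(3).tolist(),(d>0).mean())
E
```

```text
pics
0.0 [ 0.12313002 -0.50999342  0.25562436] [ 9.93000741e-01  1.18105607e-01  2.01681781e-05 -7.69924109e-04] 0.08557411254903818 0.025
scene [[389.2225273841226, 0.0, 253.7773450390257], [0.0, 389.2225273841226, 194.35445047255016], [0.0, 0.0, 1.0]] [1.095 0.586 1.158] [[-0.737, 0.676, 0.001], [0.547, 0.597, -0.587], [-0.397, -0.432, -0.81]] 0.9960581461588541
top [[464.78697214508844, 0.0, 259.5387480964711], [0.0, 464.78697214508844, 187.3799949904253], [0.0, 0.0, 1.0]] [0.391 0.008 1.538] [[-0.005, -1.0, 0.009], [-0.993, 0.004, -0.117], [0.116, -0.01, -0.993]] 0.9962666829427084
```

View pics/scene0.png

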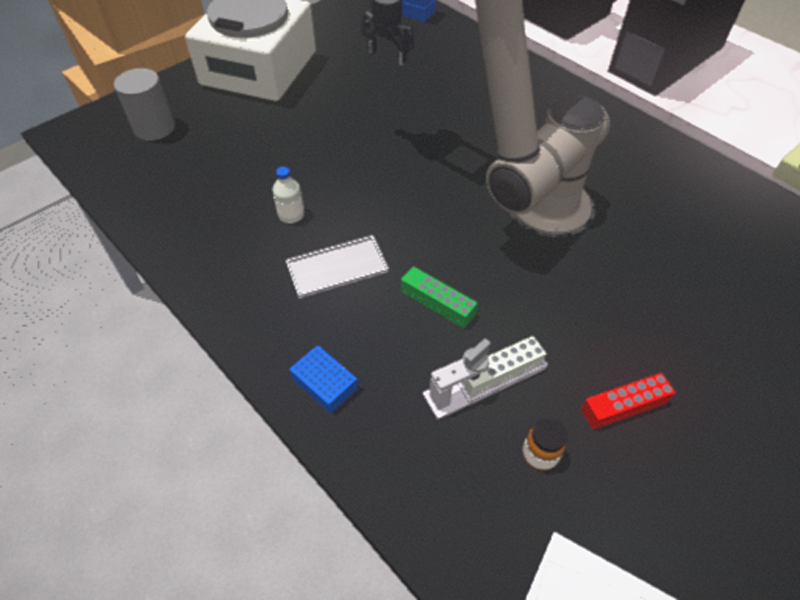

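View pics/top0.png

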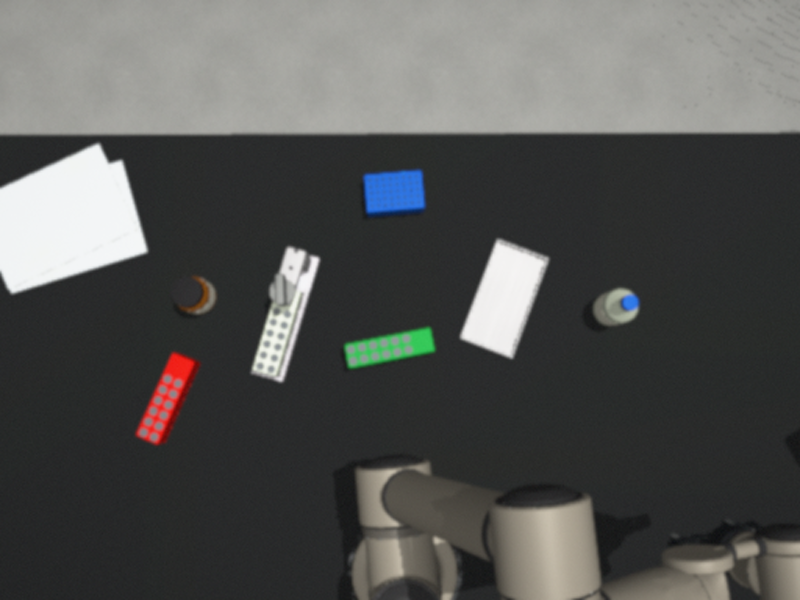

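The scene view shows, on the 800x600 pictures, the white rack in the clamp at (505,362), the knob at (477,354) and the tray at (337,266). The top view shows them at (275,340), (282,290) and (505,298).

Things that could be taken for the rack, in the top view:
- White block in the clamp (275,340): chosen, because it is white, has wells and lies under the foot.
- Red block (165,400): wrong colour.
- Green block (390,347): wrong colour.
- White paper (65,220): flat.
- Tray (505,298): shallow with walls, so it is the place to put the rack.

Next is a close crop and measuring.

```bash
cat > h.py <<'E'
import numpy as np,cv2
from workcell import r, command_gripper, optics
def cam(n):
    m=optics.camera_model(n);return np.array(m['K']),np.array(m['R']),np.array(m['t'])
def ray(n,uv):
    K,R,t=cam(n);uv=np.atleast_2d(uv).astype(float)
    d=np.c_[uv,np.ones(len(uv))]@np.linalg.inv(K).T@R
    return -R.T@t,d
def onplane(n,uv,z):
    o,d=ray(n,uv);return o+d*((z-o[2])/d[:,2:])
def proj(n,X):
    K,R,t=cam(n);p=(np.atleast_2d(X)@R.T+t)@K.T;return p[:,:2]/p[:,2:]
def tri(uv1,uv2):
    o1,d1=ray('scene',uv1);o2,d2=ray('top',uv2);d1=d1[0];d2=d2[0]
    A=np.c_[d1,-d2];s=np.linalg.lstsq(A,o2-o1,rcond=None)[0]
    p,q=o1+s[0]*d1,o2+s[1]*d2;return (p+q)/2,np.linalg.norm(p-q)
def cloud(n,d):
    v,u=np.mgrid[0:384,0:512];K,R,t=cam(n)
    P=np.stack([(u-K[0,2])/K[0,0]*d,(v-K[1,2])/K[1,1]*d,d],-1)
    return (P-t)@R
E
python3 - <<'E'
from h import *
for n in ('scene','top'):
    z=np.load('img0_%s.npz'%n);im,d=z['im'],z['d'];P=cloud(n,d)
    c=(300,225,260,200) if False else None
    x0,y0,w,h=(265,205,95,70) if n=='scene' else (150,150,75,100)
    f=8 if n=='scene' else 6
    cv2.imwrite('pics/crop_%s.png'%n,cv2.resize(im[y0:y0+h,x0:x0+w,::-1],None,fx=f,fy=f,interpolation=cv2.INTER_CUBIC))
    x0,y0,w,h=(180,145,75,55) if n=='scene' else (290,148,65,85)
    cv2.imwrite('pics/tray_%s.png'%n,cv2.resize(im[y0:y0+h,x0:x0+w,::-1],None,fx=6,fy=6,interpolation=cv2.INTER_CUBIC))
    print(n,'bench z sample',P[225:240,230:240,2].mean() if n=='top' else P[230:240,330:340,2].mean())
    hsv=cv2.cvtColor(im,cv2.COLOR_RGB2HSV)
    box=(P[...,0]>.2)&(P[...,0]<.8)&(abs(P[...,1])<.6)&(d>0)
    # white objects
    white=(hsv[...,1]<60)&(hsv[...,2]>100)&box
    nn,lab,st,ce=cv2.connectedComponentsWithStats(white.astype(np.uint8))
    for i in range(1,nn):
        if st[i,4]>150:
            q=P[lab==i];print(i,st[i],np.median(q,0).round(3),np.percentile(q[:,2],[5,50,95]).round(3))
E
```

```text
scene bench z sample 0.0547432493819838
2 [ 315    0   26  101 1632] [ 0.227 -0.033  0.46 ] [0.322 0.46  0.583]
5 [314 102  35  25 268] [0.227 0.056 0.276] [0.242 0.276 0.289]
6 [174 113  20  30 454] [ 0.549 -0.414  0.074] [0.005 0.074 0.121]
9 [ 183  150   66   41 1569] [ 0.56  -0.216  0.004] [-0.001  0.004  0.014]
22 [ 270  215   81   53 2085] [0.561 0.252 0.06 ] [0.007 0.06  0.129]
36 [336 340  37  44 643] [0.706 0.583 0.001] [-0.002  0.001  0.005]
top bench z sample 0.04037998783588099
1 [ 78 121  17  46 491] [0.706 0.582 0.002] [-0.005  0.002  0.007]
2 [ 294  153   57   77 2556] [ 0.558 -0.216  0.005] [-0.001  0.005  0.015]
3 [ 161  158   44   87 1926] [0.526 0.237 0.062] [0.003 0.062 0.159]
5 [381 184  28  23 395] [ 0.527 -0.42   0.099] [0.027 0.099 0.122]
31 [230 299  28  17 288] [0.223 0.049 0.282] [0.261 0.282 0.292]
32 [ 318  319   64   42 2111] [ 0.228 -0.148  0.752] [0.731 0.752 0.758]
```

```bash
python3 -c "
import cv2
for n in ('crop_scene','crop_top','tray_scene','tray_top'):print(n,cv2.imread('pics/%s.png'%n).shape)"
```

```text
crop_scene (560, 760, 3)
crop_top (600, 450, 3)
tray_scene (330, 450, 3)
tray_top (510, 390, 3)
```

View pics/crop_scene.png

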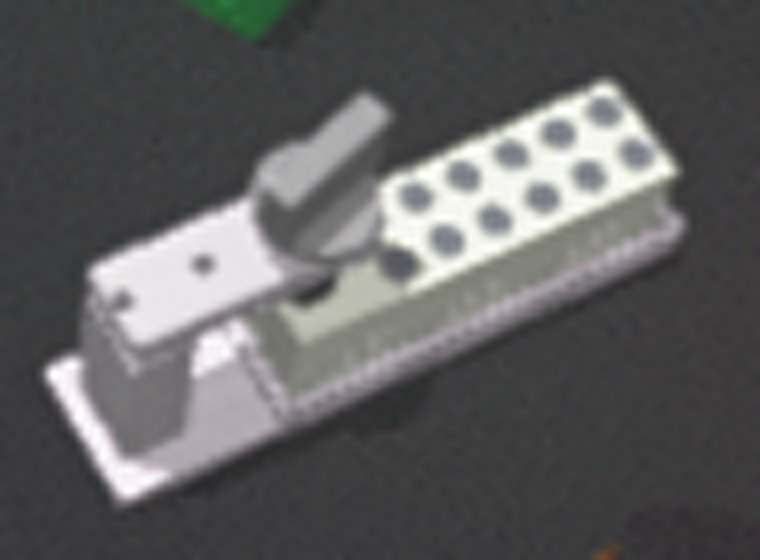

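View pics/crop_top.png

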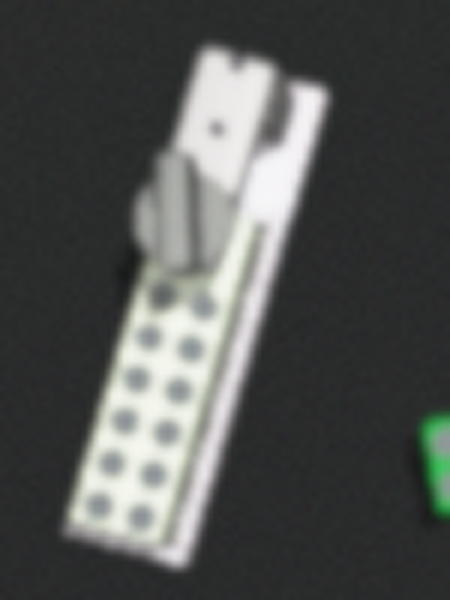

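View pics/tray_top.png

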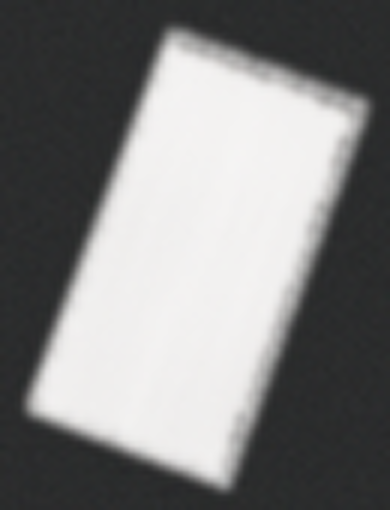

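The crops confirm the choice: a white block with 2x6 wells, its plain end under the foot. In the top view the wells run from (98,505) to (204,303) in the crop. Next are the well triangulation and the fits to the arm, knob and tray.

```bash
cat > meas.py <<'E'
from h import *
def wells(n,im,box):
    x0,y0,w,h=box;f=8
    g=cv2.resize(cv2.cvtColor(im[y0:y0+h,x0:x0+w],cv2.COLOR_RGB2GRAY),None,fx=f,fy=f,interpolation=cv2.INTER_CUBIC)
    m=(g<(165)).astype(np.uint8)
    k,l,s,c=cv2.connectedComponentsWithStats(m,connectivity=4)
    out=[]
    for i in range(1,k):
        if 500<s[i,4]<2600 and max(s[i,2:4])<70 and min(s[i,2:4])>15: out.append(((c[i]+.5)/f-.5+[x0,y0]).tolist()+[s[i,4]])
    return np.array(out)
if __name__=='__main__':
    ims={n:np.load('img0_%s.npz'%n) for n in ('scene','top')}
    ws=wells('scene',ims['scene']['im'],(265,205,95,70));wt=wells('top',ims['top']['im'],(150,150,75,100))
    # drop arm/plate holes etc. using plane z
    for n,w in (('scene',ws),('top',wt)):
        X=onplane(n,w[:,:2],.062);print(n);print(np.c_[w.round(1),X[:,:2].round(4)])
    def fit(n,P,mask):
        q=P[mask][:,:2].astype(np.float32);(c,s,a)=cv2.minAreaRect(q*1000);return np.round(c,1),np.round(s,1),round(a,1),len(q)
    for n in ims:
        P=cloud(n,ims[n]['d']);roi=(P[...,0]>.35)&(P[...,0]<.75)&(P[...,1]>.1)&(P[...,1]<.32)
        for a,b in ((.056,.068),(.108,.117),(.120,.137),(.155,.175)):
            m=roi&(P[...,2]>a)&(P[...,2]<b);
            k,l,s,c=cv2.connectedComponentsWithStats(m.astype(np.uint8))
            if k>1:
                m=l==1+np.argmax(s[1:,4]);print(n,a,b,fit(n,P,m),'z',np.median(P[m][:,2]).round(4))
        im=ims[n]['im'];hsv=cv2.cvtColor(im,cv2.COLOR_RGB2HSV)
        m=((hsv[...,2]>110)&(hsv[...,1]<60)&(P[...,0]>.4)&(P[...,0]<.7)&(P[...,1]>-.33)&(P[...,1]<-.1)).astype(np.uint8)
        cs=max(cv2.findContours(m,cv2.RETR_EXTERNAL,cv2.CHAIN_APPROX_NONE)[0],key=cv2.contourArea)[:,0]
        X=onplane(n,cs,.014);print('tray rim',n,cv2.minAreaRect((X[:,:2]*1000).astype(np.float32)))
        q=P[m>0];fl=(abs(q[:,0]-.56)<.05)&(abs(q[:,1]+.216)<.04);print('floor z',np.median(q[fl][:,2]),'rim z',np.percentile(q[:,2],97))
        cv=cv2.approxPolyDP(cs,6,True)[:,0];print('corners',cv.tolist())
E
python3 meas.py
```

```text
scene
[[3.401e+02 2.185e+02 5.640e+02 4.126e-01 2.688e-01]
 [3.343e+02 2.212e+02 5.900e+02 4.348e-01 2.629e-01]
 [3.440e+02 2.238e+02 5.530e+02 4.189e-01 2.911e-01]
 [3.285e+02 2.239e+02 5.310e+02 4.569e-01 2.565e-01]
 [3.225e+02 2.266e+02 5.850e+02 4.792e-01 2.501e-01]
 [3.382e+02 2.265e+02 5.730e+02 4.411e-01 2.847e-01]
 [3.166e+02 2.292e+02 5.340e+02 5.011e-01 2.437e-01]
 [3.324e+02 2.293e+02 5.970e+02 4.632e-01 2.788e-01]
 [3.264e+02 2.320e+02 5.520e+02 4.854e-01 2.725e-01]
 [3.204e+02 2.346e+02 6.370e+02 5.070e-01 2.657e-01]]
top
[[1.833e+02 2.003e+02 5.030e+02 5.238e-01 2.362e-01]
 [1.803e+02 2.304e+02 5.470e+02 4.284e-01 2.444e-01]]
scene 0.056 0.068 (array([493.4, 259.1]), array([ 51.8, 178.6]), 73.8, 588) z 0.0618
scene 0.108 0.117 (array([610.8, 225.7]), array([41. , 83.5]), 73.8, 255) z 0.1116
scene 0.12 0.137 (array([565.3, 238.7]), array([48.8, 49.2]), 45.4, 107) z 0.1258
scene 0.155 0.175 (array([565.3, 238.2]), array([59.4, 15.8]), 1.7, 96) z 0.1606
tray rim scene ((561.120361328125, -209.8136444091797), (128.1317138671875, 230.4176025390625), 68.43162536621094)
floor z 0.0036599791711039494 rim z 0.015039810935902778
corners [[239, 151], [184, 165], [191, 190], [246, 174]]
top 0.056 0.068 (array([489.3, 256.2]), array([ 51.5, 178.9]), 73.2, 692) z 0.0625
top 0.108 0.117 (array([611.4, 221.4]), array([40.5, 75. ]), 74.7, 231) z 0.1127
top 0.12 0.137 (array([560.6, 219.1]), array([47.6, 18. ]), 1.9, 78) z 0.1264
top 0.155 0.175 (array([562.2, 236.1]), array([58.1, 16.5]), 1.5, 113) z 0.1621
tray rim top ((559.4339599609375, -215.0301971435547), (120.8746109008789, 231.36219787597656), 68.4502944946289)
floor z 0.004654657490996076 rim z 0.01665386081698256
corners [[318, 153], [294, 215], [327, 229], [350, 165]]
```

Measured from both views:
- **Clamp:** yaw about -16.3°.
- **Rack:** centre about (0.491, 0.258), top at 0.062.
- **Knob:** axis about (0.564, 0.237). The bar's yaw is 1.6°, so the joint is at about 0.31, and the bar's top at 0.161 agrees with that.
- **Tray:** about (0.560, -0.2135), long axis at -21.6°.

Next is a triangulation check, then moving to the knob.

```bash
cat >> h.py <<'E'
def q(deg):
    a=np.radians(deg)/2;return [float(np.cos(a)),float(np.sin(a)),0.,0.]
def st(m=''):
    s=r.read_state();print(m,'t%.1f'%s['time_s'],np.round(s['eef_pos'],4),'F',np.round(s['contact_force'],1),'T',np.round(s['torque'],2),'w%.4f'%s['grip_width'],'j6 %.2f'%s['joint_positions'][5]);return s
def save(n,name,box=None,f=1.5625):
    im,d=optics.get_image(n);x0,y0,w,h=box or (0,0,512,384)
    cv2.imwrite('pics/%s.png'%name,cv2.resize(im[y0:y0+h,x0:x0+w,::-1],None,fx=f,fy=f,interpolation=cv2.INTER_CUBIC));return im,d
AX=np.array([.5638,.2370])
E
python3 - <<'E'
from h import *
print('wells',tri([344,223.8],[150+98/6-.4,150+505/6-.4]),tri([340.1,218.5],[150+140/6-.4,150+517/6-.4]))
print('tray',[tri(a,b) for a,b in (([239,151],[327,229]),([184,165],[350,165]),([191,190],[318,153]),([246,174],[294,215]))])
yaw=1.6
r.reach([AX[0],AX[1],.235],q(yaw)); command_gripper(.05,40); st()
print('hit',r.move_straight([AX[0],AX[1],.1565],q(yaw),speed=.08,max_force=6));st()
save('scene','k1',(245,150,130,110),6);save('top','k1t',(130,130,110,110),5)
E
```

```text
wells (array([0.41793848, 0.29017596, 0.05996188]), np.float64(0.0006524992292585539)) (array([0.41151318, 0.26801882, 0.05999889]), np.float64(0.0007288510027032576))
tray [(array([ 0.43052792, -0.22663373,  0.005986  ]), np.float64(0.004315802910638498)), (array([ 0.64080136, -0.3054772 ,  0.0192597 ]), np.float64(0.00489033155270734)), (array([ 0.68599927, -0.20352078,  0.00093888]), np.float64(0.002450485611144922)), (array([ 0.48057914, -0.12276934, -0.00373348]), np.float64(0.004434887887313109))]
 t3.6 [0.5638 0.2369 0.235 ] F [-0.1 -1.  -0. ] T [0.02 0.05 0.01] w0.0500 j6 1.82
hit False
 t4.7 [0.5642 0.2371 0.1571] F [ 0.4 -0.   0.8] T [-0.   -0.   -0.03] w0.0500 j6 1.82
```

View pics/k1.png

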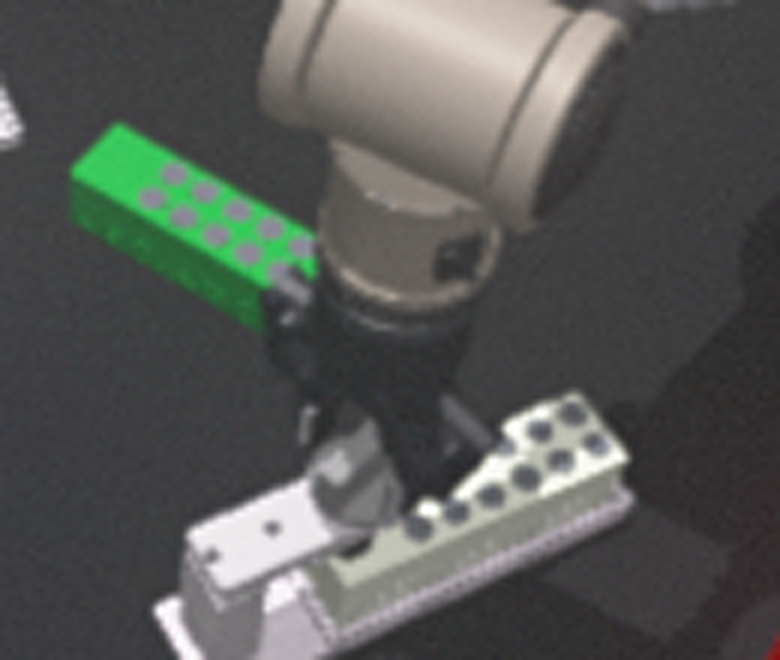

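View pics/k1t.png

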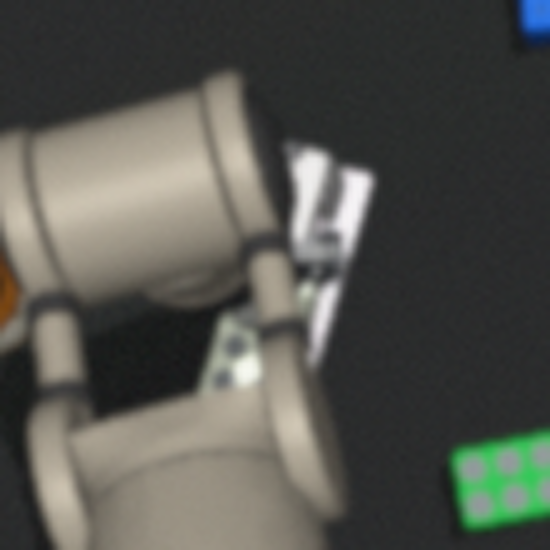

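The crop shows the fingers on both sides of the knob's bar, around (345,455), with nothing touching. I will close now and turn in steps, watching the forces.

```bash
python3 - <<'E'
from h import *
s0=st('pre');f0=np.array(s0['contact_force'])
command_gripper(0.0,40); s=st('closed')
ax=AX.copy();yaw=1.6;z=.1565
for i in range(10):
    yaw+=np.degrees(.25);z+=.00125
    hit=r.move_straight([ax[0],ax[1],z],q(yaw),speed=.006,max_force=30)
    s=st('%d %s'%(i,hit))
    if hit: break
E
```

```text
pre t4.8 [0.5641 0.2371 0.1572] F [ 0.2 -0.7  0.7] T [-0.03  0.05  0.01] w0.0501 j6 1.82
closed t5.2 [0.5639 0.2367 0.1568] F [-0.3 -1.7  3. ] T [-0.4   0.11  0.07] w0.0157 j6 1.82
0 False t5.6 [0.5639 0.2371 0.1581] F [-1.4 -1.6  4.9] T [-0.16  0.25  0.1 ] w0.0153 j6 1.57
1 False t6.0 [0.5637 0.2374 0.1593] F [-1.9  0.7  4.8] T [0.22 0.43 0.11] w0.0152 j6 1.32
2 False t6.4 [0.5635 0.2377 0.1605] F [-2.4  2.9  5.6] T [0.45 0.49 0.16] w0.0149 j6 1.07
3 False t6.8 [0.5631 0.238  0.1618] F [-3.3  2.7  6.8] T [0.56 0.83 0.1 ] w0.0150 j6 0.82
4 False t7.2 [0.5627 0.2381 0.163 ] F [-5.3  3.5  6.8] T [0.59 1.03 0.12] w0.0155 j6 0.57
5 False t7.6 [0.5624 0.2382 0.1643] F [-6.3  2.4  7.6] T [0.66 1.22 0.03] w0.0156 j6 0.32
6 False t8.0 [0.562  0.2381 0.1655] F [-8.6  3.6  9. ] T [0.6  1.51 0.11] w0.0153 j6 0.07
7 False t8.4 [0.5616 0.238  0.1668] F [-9.3  2.2  9.5] T [0.45 1.76 0.06] w0.0155 j6 -0.18
8 False t8.8 [0.5613 0.2378 0.168 ] F [-10.9   2.5  10.1] T [0.27 1.92 0.09] w0.0154 j6 -0.43
9 False t9.2 [0.561  0.2375 0.1692] F [-12.5   1.1  11.7] T [0.06 2.1  0.11] w0.0155 j6 -0.68
```

```bash
python3 - <<'E'
from h import *
s=r.read_state();p=np.array(s['eef_pos']);yaw=1.6+np.degrees(2.5)
command_gripper(.04); st('open')
print(r.move_straight([p[0],p[1],.245],q(yaw),speed=.15))
r.reach([.40,.03,.28],q(163.7)); st()
for n in ('scene','top'):
    im,d=optics.get_image(n);np.savez('img1_%s.npz'%n,im=im,d=d)
    x0,y0,w,h=(245,170,130,110) if n=='scene' else (130,130,110,120)
    cv2.imwrite('pics/k2%s.png'%n,cv2.resize(im[y0:y0+h,x0:x0+w,::-1],None,fx=5,fy=5,interpolation=cv2.INTER_CUBIC))
    P=cloud(n,d);roi=(P[...,0]>.35)&(P[...,0]<.75)&(P[...,1]>.15)&(P[...,1]<.32)
    for a,b in ((.056,.068),(.13,.15),(.165,.190)):
        m=roi&(P[...,2]>a)&(P[...,2]<b);k,l,s,c=cv2.connectedComponentsWithStats(m.astype(np.uint8))
        m=l==1+np.argmax(s[1:,4]);print(n,a,cv2.minAreaRect((P[m][:,:2]*1000).astype(np.float32)),m.sum(),np.median(P[m][:,2]))
E
```

```text
open t9.6 [0.564  0.2369 0.1686] F [-0.3  0.4 -0.3] T [ 0.01  0.05 -0.01] w0.0399 j6 -0.68
False
 t11.3 [0.4006 0.0302 0.2798] F [0.2 0.7 0.5] T [-0.    0.01 -0.02] w0.0396 j6 -1.40
scene 0.056 ((493.6331481933594, 258.9654846191406), (52.707454681396484, 181.1116943359375), 74.56172943115234) 601 0.062028792046684364
scene 0.13 ((574.55322265625, 246.74977111816406), (23.957168579101562, 57.286643981933594), 44.413753509521484) 114 0.13820399074880155
scene 0.165 ((565.0243530273438, 238.63397216796875), (19.0302677154541, 59.141231536865234), 51.97345733642578) 116 0.17286974623703427
top 0.056 ((489.20208740234375, 256.579833984375), (50.78615951538086, 178.11349487304688), 74.43589782714844) 694 0.06251134502252825
top 0.13 ((554.393798828125, 221.2054901123047), (17.904403686523438, 52.50235366821289), 54.544532775878906) 91 0.1385791287398301
top 0.165 ((561.640380859375, 235.6908721923828), (17.23351287841797, 58.76911163330078), 54.01008224487305) 118 0.17436365350819044
```

View pics/k2scene.png

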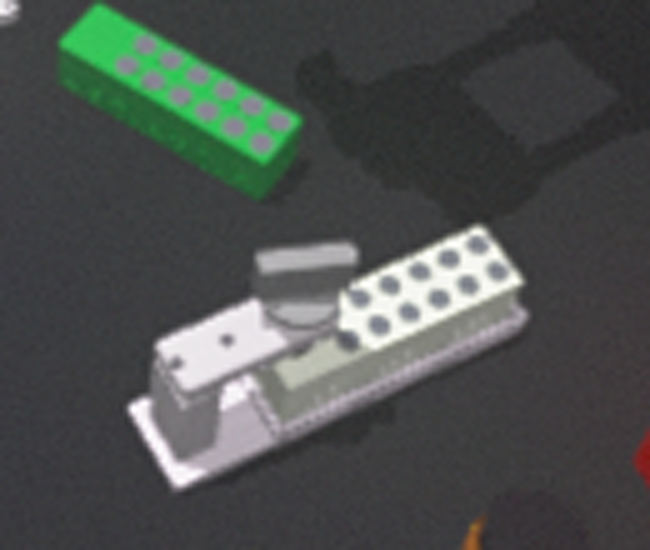

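View pics/k2top.png

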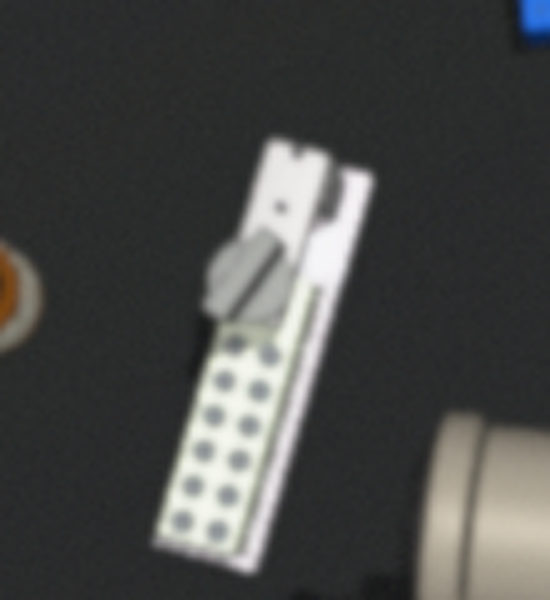

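The knob's bar top has risen about 12.4 mm and its yaw is now about 143°, so the joint is at about 2.78 and the gap is about 15 mm. The rack is still in the nest: in the scene crop its top runs from (280,370) to (500,250). Next is the rack grasp, slightly towards -x so the gripper's body stays clear of the knob.

```bash
cat >> h.py <<'E'
RC=np.array([.4914,.2577]);CY=-16.2;u=np.array([np.cos(np.radians(CY)),np.sin(np.radians(CY))])
G=RC-.022*u;QR=q(CY+180)
E
python3 - <<'E'
from h import *
command_gripper(.085)
r.reach([*G,.16],QR); st()
print(r.move_straight([*G,.050],QR,speed=.08,max_force=6)); st('down')
save('scene','g1',(245,150,130,110),5)
command_gripper(0.0,60); st('grip')
E
```

```text
t12.9 [0.4706 0.2631 0.1606] F [-0.4  0.6  0.1] T [ 0.03 -0.04  0.03] w0.0850 j6 -0.92
False
down t14.5 [0.4706 0.264  0.0505] F [-0.1  0.2  0.2] T [ 0.06 -0.04  0.01] w0.0849 j6 -0.92
grip t14.9 [0.4704 0.2638 0.0504] F [-2.5 -0.3  5.7] T [-0.19  0.19 -0.06] w0.0495 j6 -0.92
```

View pics/g1.png

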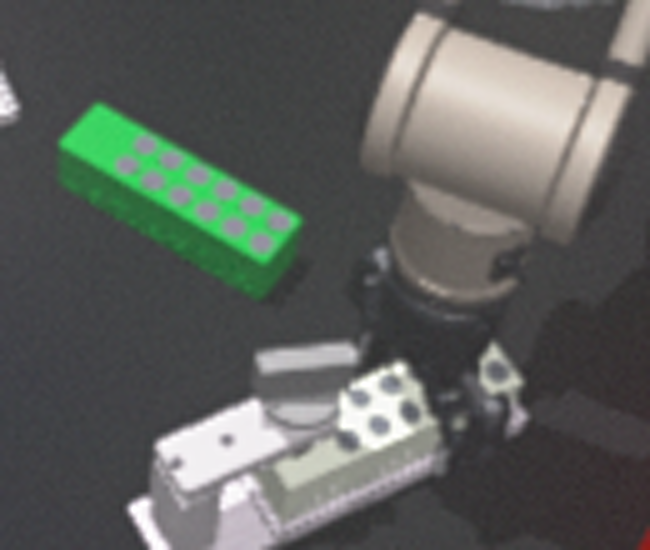

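The picture shows the gripper across the rack at (455,410), clear of the knob, and the grip width reads 49.5 mm. I will lift about 11 mm, look, then slide out.

```bash
python3 - <<'E'
from h import *
print(r.move_straight([*G,.0610],QR,speed=.03,max_force=20)); st('lift')
im,d=save('scene','g2',(245,170,130,110),5)
r.hold(.2);st()
P=cloud('scene',d)
loc=P-np.array([.5636,.2371,0]);lx=loc[...,:2]@u;ly=loc[...,:2]@np.array([-u[1],u[0]])
for a,b in ((-72,-45),(-45,-25),(-20,-5),(0,12)):
    m=(lx>a/1e3)&(lx<b/1e3)&(abs(ly)<.024)&(P[...,2]>.055)&(P[...,2]<.088)
    if m.sum(): print(a,b,m.sum(),np.median(P[m][:,2]))
E
```

```text
False
lift t15.5 [0.4702 0.2638 0.061 ] F [-0.5  0.6 -3.3] T [-0.03  0.05  0.06] w0.0494 j6 -0.92
 t15.7 [0.4702 0.2638 0.0608] F [-0.8  0.  -2.7] T [-0.03  0.08  0.01] w0.0494 j6 -0.92
-72 -45 95 0.07235736993932967
-45 -25 36 0.07275771037882553
-20 -5 20 0.0714034712282179
0 12 14 0.07324444333968758
```

View pics/g2.png

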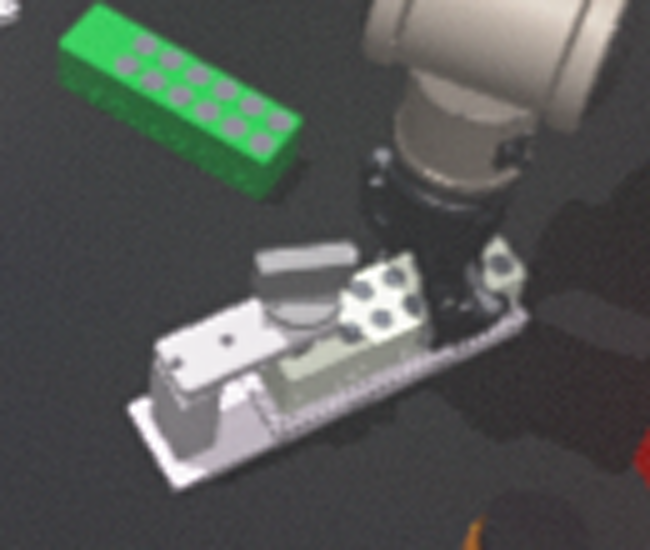

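The rack is raised 10.5 mm, level, and free: the force equals its weight of about 3 N. The foot is at (300,345), still above it. Sliding out now.

```bash
python3 - <<'E'
from h import *
H=G-.062*u
hit=r.move_straight([*H,.0610],QR,speed=.06,max_force=8); st('slid %s'%hit)
if not hit:
    hit=r.move_straight([*H,.20],QR,speed=.15,max_force=12); st('up %s'%hit)
    if not hit:
        save('scene','s1')
E
```

```text
slid False t16.9 [0.4112 0.2811 0.0611] F [ 0.7 -0.5 -3.9] T [0.01 0.03 0.02] w0.0493 j6 -0.84
up False t18.0 [0.4102 0.2808 0.1991] F [ 0.1  0.2 -3.7] T [-0.    0.05  0.01] w0.0494 j6 -0.84
```

View pics/s1.png

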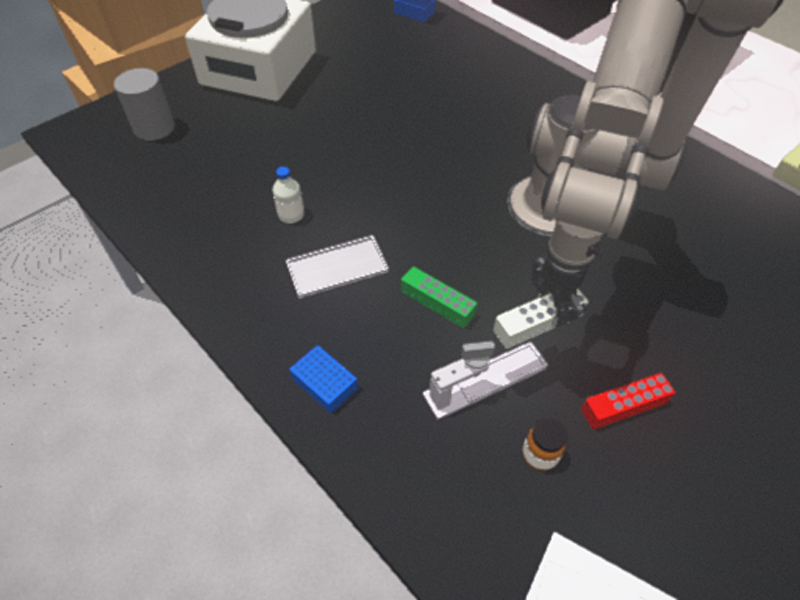

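The rack is out of the nest, held level at (540,318), and the nest is empty. Taking it to the tray now.

```bash
python3 - <<'E'
from h import *
ty=-21.6;v=np.array([np.cos(np.radians(ty)),np.sin(np.radians(ty))])
T=np.array([.560,-.214])-.022*v;QT=q(ty+180)
H=G-.062*u
r.move_straight([*H,.27],QR,speed=.2)
r.reach([*T,.27],QT);st('above')
r.move_straight([*T,.075],QT,speed=.12);st()
save('scene','p1',(150,110,150,110),5);save('top','p1t',(270,120,120,120),5)
E
```

```text
above t20.4 [ 0.5398 -0.2048  0.27  ] F [ 0.2  0.8 -3.2] T [0.05 0.1  0.03] w0.0490 j6 -1.69
 t22.1 [ 0.5399 -0.2061  0.0757] F [-0.1 -0.7 -3. ] T [0.01 0.03 0.02] w0.0494 j6 -1.69
```

View pics/p1.png

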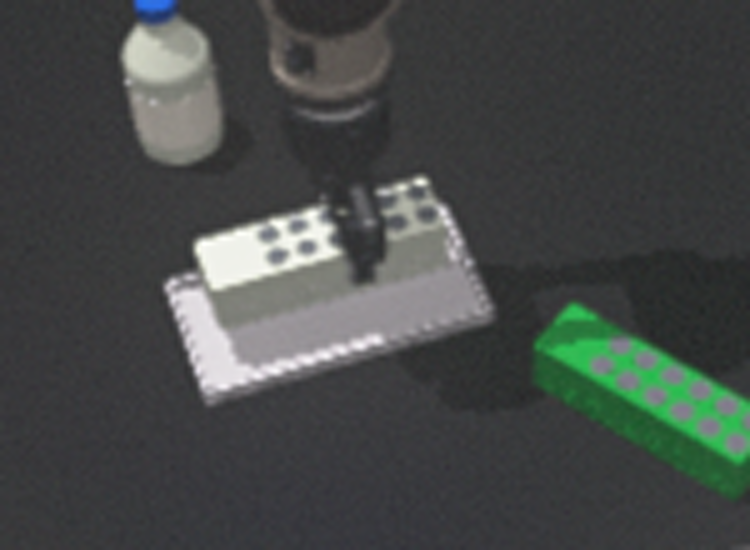

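View pics/p1t.png

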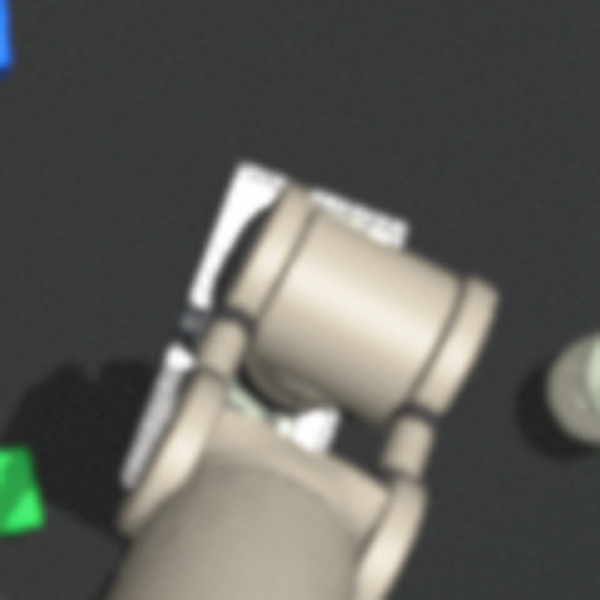

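The rack hovers over the tray, inside its outline, with the rack's end at (430,185) in the crop and the bottle clear at (175,90). Lowering until it touches the floor.

```bash
python3 - <<'E'
from h import *
s=r.read_state();p=s['eef_pos']
ty=-21.6;v=np.array([np.cos(np.radians(ty)),np.sin(np.radians(ty))])
T=np.array([.560,-.214])-.022*v;QT=q(ty+180)
r.move_straight([*T,.048],QT,speed=.06);st()
hit=r.move_straight([*T,.038],QT,speed=.01,max_force=3);st('touch %s'%hit)
E
```

```text
t22.8 [ 0.5395 -0.2059  0.0477] F [-0.2 -1.  -3.3] T [-0.02  0.04 -0.03] w0.0493 j6 -1.69
touch True t23.5 [ 0.5396 -0.2059  0.0424] F [-0.8 -0.6  5.2] T [-0.06  0.1  -0.01] w0.0493 j6 -1.69
```

```bash
python3 - <<'E'
from h import *
s=r.read_state();p=s['eef_pos']
command_gripper(.066);st('rel')
ty=-21.6;QT=q(ty+180)
print(r.move_straight([p[0],p[1],.14],QT,speed=.08,max_force=5));r.move_straight([p[0],p[1],.24],QT,speed=.2);st()
r.reach([.36,.05,.3],q(180));st()
for n in ('scene','top'):
    im,d=save(n,'f_'+n);np.savez('img2_%s.npz'%n,im=im,d=d);P=cloud(n,d)
    m=(P[...,0]>.43)&(P[...,0]<.69)&(P[...,1]>-.33)&(P[...,1]<-.1)&(P[...,2]>.047)&(P[...,2]<.062)
    k,l,s,c=cv2.connectedComponentsWithStats(m.astype(np.uint8));m=l==1+np.argmax(s[1:,4])
    Q=P[m];A=np.c_[Q[:,:2],np.ones(len(Q))];print(n,cv2.minAreaRect((Q[:,:2]*1000).astype(np.float32)),np.median(Q[:,2]),'tilt',np.linalg.lstsq(A,Q[:,2],rcond=None)[0][:2])
    m=(abs(P[...,0]-.563)<.06)&(abs(P[...,1]-.237)<.06)&(P[...,2]>.165)&(P[...,2]<.19);print('bar z',np.median(P[m][:,2]))
    im0=np.load('img0_%s.npz'%n)['im'];df=np.abs(im.astype(int)-im0).max(2)
    for nm,X in (('bottle',[.53,-.42,.07]),('jar',[.565,.37,.05]),('tip',[.73,.0,.04])):
        uv=proj(n,X)[0].astype(int);w=df[uv[1]-14:uv[1]+14,uv[0]-14:uv[0]+14];print(nm,uv,np.percentile(w,[50,97]))
E
```

```text
rel t23.8 [ 0.5385 -0.2054  0.041 ] F [ 0.2 -0.9  0.5] T [ 0.04 -0.   -0.05] w0.0658 j6 -1.69
False
 t25.8 [ 0.539  -0.2056  0.2388] F [-0.5  0.1  0.1] T [0.01 0.05 0.  ] w0.0658 j6 -1.69
 t27.0 [0.3608 0.0495 0.2998] F [-1.2 -0.9  0.2] T [-0.06  0.01  0.01] w0.0665 j6 -1.64
scene ((561.59423828125, -211.19497680664062), (55.85890579223633, 180.03919982910156), 68.52227020263672) 0.053640723644304264 tilt [-0.00446665 -0.00199669]
bar z 0.17270698396359827
bottle [186 125] [ 6. 10.]
jar [332 269] [3. 7.]
tip [215 226] [ 5. 10.]
top ((558.2039794921875, -213.3657989501953), (50.43939208984375, 179.40663146972656), 68.68263244628906) 0.05493234028314416 tilt [-0.00219323  0.00057229]
bar z 0.1730455477202021
bottle [389 197] [2. 4.]
jar [142 188] [2. 4.]
tip [257 138] [2. 4.]
```

View pics/f_scene.png

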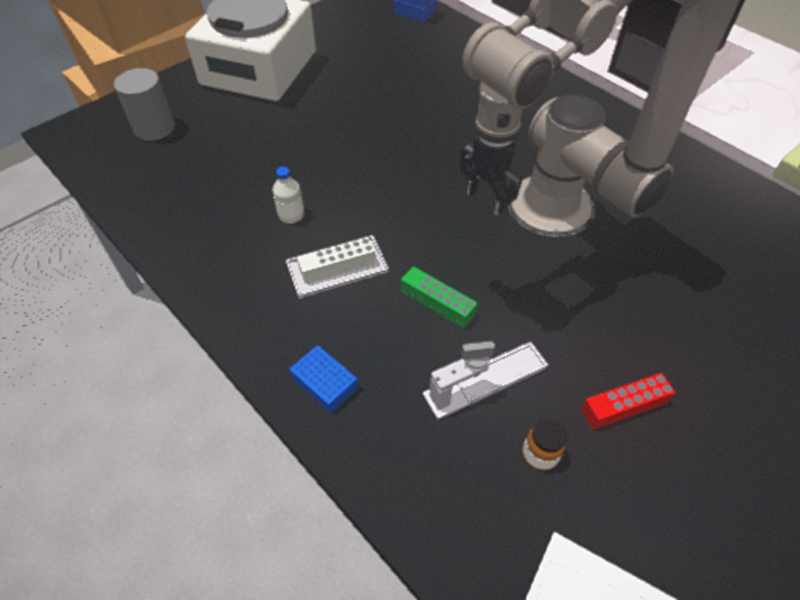

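View pics/f_top.png

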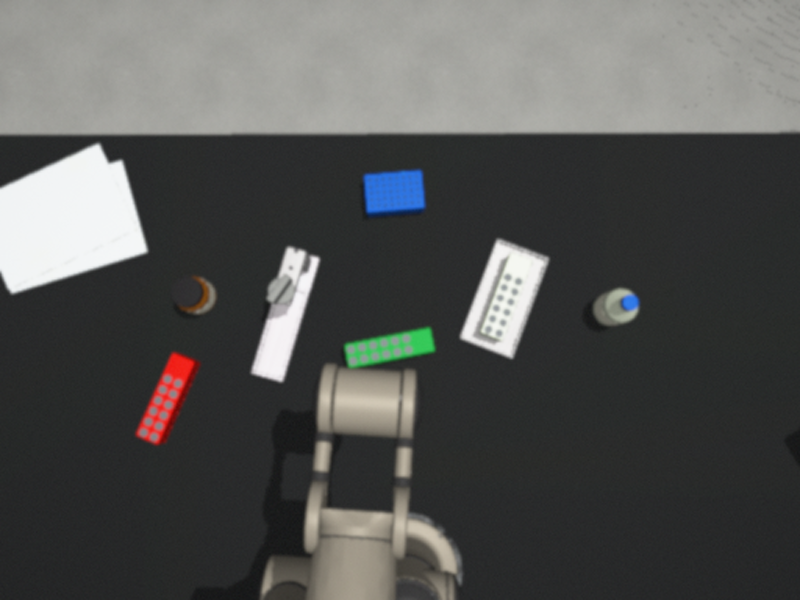

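The rack lies flat in the tray at scene (337,258) and top (503,300). The foot is raised, the bystanders have not moved and the arm touches nothing. Handing in.

```bash
python3 -c "
from workcell import r
r.finish_job()"
```

```text
the job is handed in; nothing more can be done
```

The white rack is in the steel tray and the job is handed in, at about 27 s of the 72 s allowed. I turned the knob 2.5 rad anticlockwise, to about 2.8 rad, and lifted the rack about 10.5 mm. I slid it 62 mm out from under the foot, carried it over and lowered it until it touched the tray floor.

**Last checks, from both cameras:**
- **Rack:** its top stands at about 54 mm with less than 0.5° of tilt, centred in the tray to within a few mm and lined up with it.
- **Foot:** the top of the knob's bar is at 173 mm, so the foot stands about 14 to 15 mm above where the seated rack's top was.
- **Bystanders:** the bottle, jar and tip box look the same as in the first pictures.
- **Forces:** readings stayed below about 18 N, and nothing pushed back while the rack slid out.

**Checks that disagreed or failed:**
- The two cameras differ by 2 to 5 mm sideways, so I used averages.
- Triangulating the tray corners gave heights off by up to about 15 mm, probably from imprecise corner matches. I took the tray height from depth readings instead, and the touch-down height agreed with them.
- Detecting the wells in the top view found only 2 of 12, so I read those positions off the crop by eye.

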